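# Turn the circuit board over in its rotating holder

### The job

The circuit board clamped between the spindles of the rotating holder has its component side up: push it over with the fingertips until the solder side faces up and the board lies level, then draw clear. Push gently, on the bare borders along its free edges or on the solder side; do not pinch the board and do not press on the soldered parts. Leave the holder where it stands, and do not disturb the other things on the bench.

Things in the scene. Friction and masses are not known exactly. Their poses are not given: they have to be found in the camera images.
- holder: Loose board holder, 1.7 kg, 160 (x) x 230 (y) x 118 mm. Two feet (at y +-92 mm, tops 24 mm high), rods between (x +-45, tops at 20 mm); on each foot an upright (34 mm in x, inner face |y| 86, 118 mm high) bears a spindle. The board turns about the spindle axis: along y, 105 mm above the origin. Outer black knobs do not turn. Origin: underside centre; z up, x across the axis, away from robot.
- spindle (a joint): Board angle about the holder's +y, rad: 0 = level, component side up; positive = the +x edge is lower; +pi or -pi = level, solder side up. Starts within 0.5 of 0. No stops either way. Bearing friction of 0.14 N m (some 2.5 N at the edge) holds it wherever it is left; it does not coast.
- component_face: Green component side of the circuit board: 136 mm in x (across the axis) x 116 in y, 3 mm thick. Origin on the spindle axis at mid-thickness; z out of this face (at z +1.5 mm); free edges at x +-68 mm. The borders along them, |x| 44 to 68 mm, are bare. Aluminium clamp jaws at the y ends (84 mm in x, 10 thick, |y| 55 to 67 mm) turn with the board.
- solder_face: The darker green solder side of the same board, with rows of small flat solder dots and no raised parts; it may be pushed anywhere. Same origin and axes as component_face; this face lies at z = -1.5 mm and looks to -z.
- board_parts: The parts soldered on the component side: black chips 2 to 3 mm high, and capacitors, a black socket and a steel can, up to 11 mm high, all within 43 mm of the axis (the ones over 3 mm high within 22 mm). Same origin and axes as component_face. Not to be pushed on.
- flux: Bystander: small amber flux bottle, 30 mm across, 75 mm high, standing. Origin: centre of the underside.
- solder_spool: Bystander: reel of solder wire standing on its rim face, 54 mm across, 50 mm high. Origin: centre of the underside.
- screw_dish: Bystander: round steel screw dish, 76 mm across, 22 mm high. Origin: centre of the underside.
- tweezers: Bystander: dark tweezers lying flat, 130 mm long along their x, 8 mm high. Origin near the middle, underside.
- driver: Bystander: red-handled screwdriver lying along its x, 170 mm long. Origin: underside of its middle.
- housing: Bystander: finned aluminium half of a control-unit housing, 100 x 110 x 18 mm, lying flat, fins up. Origin: centre of the underside.
- alcohol: Bystander: white alcohol bottle with a red cap, 44 mm across, 105 mm high, standing. Origin: centre of the underside.

How it is judged:
At the end, for the whole second after the job is handed in: The board is turned over: solder side up, level within 0.12 rad (7 degrees), at rest; the holder stands flat within 25 mm of where it was and every bystander is within 25 mm of where it was, still standing (angle between component_face's own z axis and vertical above 3.0216 rad and velocity of joint spindle between -0.05 and 0.05 rad/s and distance of each of holder, flux, solder_spool, screw_dish, tweezers, driver, housing, alcohol from where it was at the start of the episode below 0.025 m and angle between holder's own z axis and vertical below 0.05 rad and linear speed of holder below 0.02 m/s and angle between each of flux, solder_spool, alcohol, screw_dish's own z axis and vertical below 0.3 rad); the robot touches nothing.
It fails at once if The soldered parts are pressed (more than 2 N from the robot) (contact force between any of the fingers, the arm and board_parts above 2 N).
It fails at once if The board is pinched: the fingers press on both of its faces at once (contact force between the fingers and component_face above 0.5 N and contact force between the fingers and solder_face above 0.5 N).
It fails at once if The board or holder is pushed hard (more than 20 N) (contact force between any of the fingers, the arm and holder above 20 N).
It fails at once if The holder is shifted by more than 25 mm, tipped or lifted (distance of holder from where it was at the start of the episode above 0.025 m or angle between holder's own z axis and vertical above 0.12 rad or height (world z) of holder above 0.018 m).
It fails at once if A bystander is moved by more than 25 mm or knocked over (not (distance of flux from where it was at the start of the episode below 0.025 m) or not (distance of solder_spool from where it was at the start of the episode below 0.025 m) or not (distance of screw_dish from where it was at the start of the episode below 0.025 m) or not (distance of tweezers from where it was at the start of the episode below 0.025 m) or not (distance of driver from where it was at the start of the episode below 0.025 m) or not (distance of housing from where it was at the start of the episode below 0.025 m) or not (distance of alcohol from where it was at the start of the episode below 0.025 m) or not (angle between flux's own z axis and vertical below 0.3 rad) or not (angle between solder_spool's own z axis and vertical below 0.3 rad) or not (angle between alcohol's own z axis and vertical below 0.3 rad) or not (angle between screw_dish's own z axis and vertical below 0.3 rad)).
It also fails if it takes over 48 s, if anything falls off the work surface, if the arm or the gripper's body presses on something with over 40 N, if the wrist force passes 120 N, or if a joint passes its speed limit or range.

### The arm

A 6-joint arm with a two-finger parallel gripper is mounted at the origin on the work surface. World frame = base frame: x ahead of the robot, y to its left, z up, the work surface at z = 0. Lengths are in m, angles in rad, forces in N, time in s.
With the tool pointing down it reaches from about 0.3 to 0.825 m from the base axis. Payload 5.4 kg.
Tool frame: the origin (TCP) lies midway between the tips of the shut fingers; the grasp point (between the pads) lies robot.grip_point_offset behind it (robot.grip_point_offset is the distance from the TCP to the grasp point, in m); z points along the fingers, y is the line along which they close (so a half turn about z gives the same grasp; the last joint's range is limited). The gripper opens to 92 mm and grips with 3 to 60 N. Pads are 20 mm wide; open, the fingers measure 128 mm over their backs; the gripper's body (75 mm by 189 mm) begins 69 mm behind the grasp point.
Start: joints at [1.082, 0.158, 1.597, -0, 1.386, -0.21], TCP at [0.158, 0.553, 0.215] pointing down, gripper open.
Joint ranges: [-2.91, 2.91], [-0.94, 2.29], [0.18, 2.7], [-1.29, 4.43], [0.17, 2.64], [-3, 3]. Speed limits (rad/s): [2.57, 2.57, 3.14, 3.14, 3.14, 3.14].

### API

Orientations are given as a rotation vector (axis times angle).
In Python, from workcell import robot, cams, workorder gives the robot as it stands. The module is installed in compiled form; this text tells all that it offers.
- The arm moves only by the tool play_rows, never from a script. Its argument "rows" is text: rows parted by semicolons, each of 5 numbers parted by spaces: the opening in per cent of the stroke, from 0 (shut) to 100 (fully open), then the shift along the tool's x, y, z in m, then the turn about the tool's z in rad. In form: jaw x y z turn; .... A call has exactly 8 rows; each row is the pose to reach, as a shift and turn from the pose commanded when the call began, along the tool's axes at that moment; what a row does not reach only later rows make up. A row lasts 1/8 s, in which the tool goes at most 62.5 mm and 10.7 degrees, less where a joint would pass 70% of its speed; a pose out of reach is approached as far as the arm can. A call with a gripper value outside its range is refused whole. The fingers move at their own pace and stop on an object; "force" is the grip in N (left out, the last holds). Time passes only in rows, so rows that repeat a pose let the fingers close, or fill a call up. It gives the time, the measured TCP pose, the force, the opening and the grip force at its end, in the units of the state.
- robot.sense(): the state, without advancing time (a new reading comes with each control period).
- cams.capture(name): name is "scene" or "side" or "wrist"; returns a dict with "img" (384x512x3 uint8, red, green, blue), "z_map" (384x512 float32, m along the optical axis (not along the pixel's ray), 0 where there is no reading), "fx", "fy", "cx", "cy" (pixels), "rvec" (rotation vector, rad) and "tvec" (3), from world to camera coordinates, as OpenCV has them; the wrist camera has in their place "tool_from_camera" (4x4, takes a point from camera to tool coordinates, whose origin is the TCP and whose axes are the flange's). Camera axes: x right, y down, z forward; pixel columns grow to the right and rows downward; lengths in m; the calibration is good to about 2 mm. A picture is of the moment at which its call begins: read the wrist's pose just before it.
- workorder.sign_off(): hands the job in; it is judged then, once.
The state is a dict: "clock": time; "joints": joint angles; "qd": joint speeds; "joint_efforts": joint torques, N m; "eef_pos": TCP position; "orientation": TCP orientation; "force": force on the tool from outside, world axes, zero at the start; "wrist_torque": the same for the moment, N m; "finger_gap": finger opening in m; "finger_force": force on a finger pad.
Only numpy, scipy, OpenCV 4.12 (cv2) and the standard library are available. Lean on these libraries where they do the work, as an engineer would, in place of code of your own. Each camera call takes 0.05 s, during which the arm holds its last target. There are 200 camera calls.

## Working session

There is one attempt and no reset: what is moved stays moved. The work goes in short steps, Python scripts to look and compute and a tool call to move; the robot and the scene stay as the last step left them, time stands still between calls to the robot, and variables do not carry over. Pictures are saved under pics/ and viewed, at most 10 in all, crops included, and the job is handed in when it is done.

Besides the shell and the picture viewer there is one more tool, called after "Request:" as name(argument=value, ...) on one line, values as JSON. play_rows: Moves the arm, as the interface text tells. Its arguments: {"type":"object","properties":{"rows":{"type":"string"},"force":{"type":"number"}},"required":["rows"]}

```bash
mkdir -p pics; cat > h.py <<'E'
import numpy as np, cv2
from workcell import robot, cams, workorder
def cap(n):
    s=robot.sense(); c=cams.capture(n)
    z=c["z_map"]; v,u=np.indices(z.shape)
    P=np.stack([(u-c["cx"])/c["fx"]*z,(v-c["cy"])/c["fy"]*z,z],-1)
    if n=="wrist":
        T=c["tool_from_camera"]; R=cv2.Rodrigues(np.array(s["orientation"]))[0]
        P=(P@T[:3,:3].T+T[:3,3])@R.T+np.array(s["eef_pos"])
    else:
        R=cv2.Rodrigues(np.array(c["rvec"]))[0]; P=(P-np.array(c["tvec"]).ravel())@R
    P[z==0]=np.nan
    return c["img"],P,s
def save(n,img): cv2.imwrite("pics/"+n,img[...,::-1])
E
python3 - <<'E'
from h import *
a,P,s=cap("scene");b,Q,_=cap("side")
save("scene.png",a);save("side.png",b)
np.savez("d.npz",a=a,P=P,b=b,Q=Q)
print(s, robot.grip_point_offset)
print(cv2.Rodrigues(np.array(s["orientation"]))[0].round(3))
E
```

```text
{'clock': 0.0, 'joints': array([ 1.08191389e+00,  1.58995559e-01,  1.59821606e+00,  2.32467374e-06,
        1.38619273e+00, -2.10066448e-01]), 'qd': array([-9.86404188e-05, -3.43150793e-04,  1.25366008e-04,  5.90410691e-04,
        1.23505861e-03, -1.29655864e-03]), 'joint_efforts': array([ 1.10730201e-03, -3.85569799e+01, -3.22107697e+01,  7.01729860e-02,
        3.78048525e-02, -1.59286228e-04]), 'eef_pos': array([0.15795545, 0.55223847, 0.21365707]), 'orientation': array([-4.36459907e-01, -3.11049663e+00,  2.67201378e-03]), 'force': array([-0.08304672, -0.45665538,  0.08715067]), 'wrist_torque': array([ 0.00431593, -0.02548706,  0.06726886]), 'finger_force': 0.0, 'finger_gap': 0.09198499647056908} 0.0187
[[-0.961  0.275 -0.001]
 [ 0.275  0.961 -0.002]
 [ 0.    -0.002 -1.   ]]
```

View pics/scene.png

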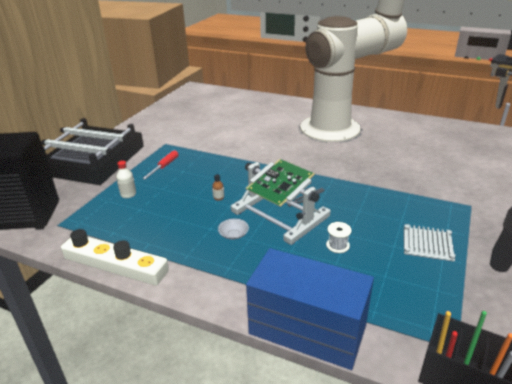

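View pics/side.png

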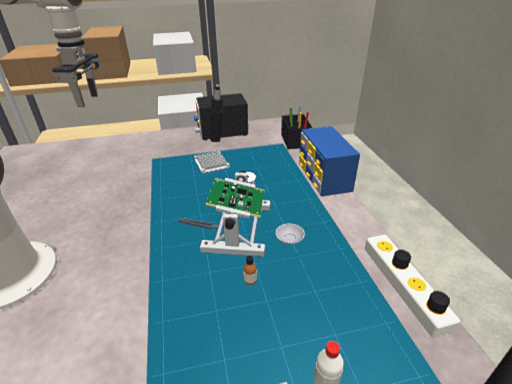

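The scene view shows the holder around (285,195), with the board tilted. The flux is at (218,188), the dish at (233,228), the spool at (339,236) and the housing at (428,242). In the side view the board is at (236,197) and the tweezers at (200,223).

```bash
python3 - <<'E'
from h import *
d=np.load("d.npz")
for i,p in (("a","P"),("b","Q")):
    I=d[i];X=d[p];h=cv2.cvtColor(I,cv2.COLOR_RGB2HSV)
    m=(h[...,0]>45)&(h[...,0]<80)&(h[...,1]>110)&(X[...,2]>.05)&(X[...,2]<.2)
    pts=X[m]; c=np.median(pts,0); pts=pts[np.linalg.norm(pts-c,axis=1)<.11]
    A=np.c_[pts[:,:2],np.ones(len(pts))]
    k=np.ones(len(pts),bool)
    for _ in range(5):
        co=np.linalg.lstsq(A[k],pts[k,2],rcond=None)[0]; k=abs(A@co-pts[:,2])<.004
    n=np.array([-co[0],-co[1],1]);n/=np.linalg.norm(n)
    q=pts[k]; r=cv2.minAreaRect(q[:,:2].astype(np.float32))
    print(i,len(q),"n",n.round(3),"rect",r,"z",q[:,2].min(),q[:,2].max(),"mid",(q.min(0)+q.max(0))/2)
    # holder bright parts: grey-white at z .015-.13 near
    near=np.linalg.norm(X[...,:2]-c[:2],axis=-1)<.16
    for lo,hi in((.012,.03),(.05,.13)):
        w=near&(h[...,1]<60)&(h[...,2]>130)&(X[...,2]>lo)&(X[...,2]<hi)
        print(lo,w.sum(),cv2.minAreaRect(X[w][:,:2].astype(np.float32)))
    # other objects on mat: clusters
    m=((X[...,2]>.008)&(X[...,2]<.13)&(abs(X[...,1])<.6)&(X[...,0]>.2)&(X[...,0]<.85)).astype(np.uint8)
    nn,L,st,_=cv2.connectedComponentsWithStats(m)
    for j in range(1,nn):
        if st[j,4]>25:
            g=X[L==j]; print("  obj",st[j].tolist(),g.min(0).round(3),g.max(0).round(3))
E
```

```text
a 740 n [ 0.212 -0.073  0.975] rect ((0.5659010410308838, 0.03156960383057594), (0.1018967255949974, 0.12954771518707275), 71.5846939086914) z 0.09365792230452478 0.125905259998434 mid [0.56814068 0.03305117 0.10978159]
0.012 1297 ((0.599994957447052, 0.03531801700592041), (0.1894521266222, 0.2773372530937195), 18.9351806640625)
0.05 907 ((0.5732808113098145, 0.0699789747595787), (0.2847956717014313, 0.13489189743995667), 72.7398910522461)
  obj [70, 123, 74, 74, 2809] [ 0.374 -0.6    0.008] [ 0.662 -0.382  0.11 ]
  obj [143, 150, 36, 29, 217] [ 0.396 -0.41   0.009] [ 0.565 -0.384  0.032]
  obj [231, 158, 100, 86, 3836] [ 0.405 -0.091  0.008] [0.674 0.157 0.128]
  obj [34, 166, 26, 59, 801] [ 0.746 -0.556  0.01 ] [ 0.85  -0.497  0.13 ]
  obj [213, 174, 11, 26, 222] [ 0.544 -0.169  0.008] [ 0.575 -0.139  0.081]
  obj [219, 219, 30, 20, 440] [ 0.649 -0.081  0.008] [ 0.723 -0.006  0.029]
  obj [327, 222, 24, 30, 540] [0.599 0.181 0.008] [0.656 0.233 0.057]
  obj [404, 224, 52, 37, 1184] [0.474 0.343 0.008] [0.598 0.465 0.026]
  obj [490, 227, 22, 45, 715] [0.571 0.532 0.016] [0.605 0.57
[... 627 characters left out ...]
)
0.05 556 ((0.5703364014625549, 0.0579332560300827), (0.25595539808273315, 0.13187330961227417), 75.96137237548828)
  obj [198, 105, 50, 37, 1377] [0.52  0.528 0.008] [0.712 0.6   0.13 ]
  obj [281, 115, 12, 33, 237] [0.831 0.434 0.008] [0.85  0.571 0.088]
  obj [299, 132, 30, 63, 1028] [0.827 0.115 0.008] [0.85  0.318 0.13 ]
  obj [194, 151, 36, 22, 478] [0.48  0.337 0.008] [0.594 0.458 0.025]
  obj [178, 170, 92, 115, 3881] [ 0.406 -0.174  0.008] [0.67  0.231 0.128]
  obj [276, 223, 29, 21, 432] [ 0.649 -0.082  0.008] [ 0.722 -0.007  0.027]
  obj [314, 341, 30, 43, 985] [ 0.614 -0.431  0.01 ] [ 0.657 -0.388  0.111]
  obj [484, 369, 11, 15, 27] [ 0.815 -0.518  0.088] [ 0.844 -0.502  0.128]
```

Request:
play_rows(rows="0 -0.04 -0.026 0 0.01; 0 -0.085 -0.055 0 0.02; 0 -0.13 -0.085 0 0.03; 0 -0.18 -0.117 0 0.045; 0 -0.23 -0.15 0 0.045; 0 -0.28 -0.182 0 0.045; 0 -0.32 -0.208 0 0.045; 0 -0.33 -0.215 0 0.045", force=10)

```text
clock: 1.1
eef_pos: [0.4175, 0.2533, 0.2142]
orientation: [-0.512, -3.099, 0.001]
force: [0.7, 0.2, -0.3]
finger_gap: 0.0141
finger_force: 0.0
```

Request:
play_rows(rows="0 -0.035 -0.02 0 0; 0 -0.08 -0.045 0 0; 0 -0.13 -0.075 0 0; 0 -0.18 -0.105 0 0; 0 -0.23 -0.134 0 0; 0 -0.265 -0.155 0 0; 0 -0.281 -0.164 0 0; 0 -0.281 -0.164 0 0")

```text
clock: 2.1
eef_pos: [0.6304, 0.011, 0.2141]
orientation: [-0.506, -3.099, -0.001]
force: [0.1, -0.3, -0.6]
finger_gap: 0.0004
finger_force: 0.0
```

```bash
cat >> h.py <<'E'
O=np.array([.565,.031]);xh=np.array([.948,-.319]);yh=np.array([.319,.948])
def state():
    s=robot.sense(); d=s["eef_pos"][:2]-O
    print("t",s["clock"],"h",(d@xh).round(4),(d@yh).round(4),s["eef_pos"][2].round(4),"F",s["force"].round(2),"gap",s["finger_gap"])
def board(cam="side"):
    I,X,s=cap(cam);h=cv2.cvtColor(I,cv2.COLOR_RGB2HSV)
    m=(h[...,0]>45)&(h[...,0]<85)&(h[...,1]>90)&(X[...,2]>.03)&(X[...,2]<.2)&(np.linalg.norm(X[...,:2]-O,axis=-1)<.09)
    p=X[m]; a=(p[:,:2]-O)@xh; b=(p[:,:2]-O)@yh; z=p[:,2]
    q=np.c_[a,z].astype(np.float32); l=cv2.fitLine(q,cv2.DIST_HUBER,0,.01,.01).ravel()
    print(cam,len(p),"angle deg",np.degrees(np.arctan2(-l[1],l[0])).round(1),"pt",l[2:].round(4),"x",a.min().round(3),a.max().round(3),"y",b.min().round(3),b.max().round(3),"z",z.min().round(3),z.max().round(3))
    return I
E
python3 - <<'E'
from h import *
state();I=board();board("scene");state()
J=cap("wrist")[0]; save("w1.png",np.hstack([J,I])[:, :1024][::1,::1] if 0 else cv2.resize(np.hstack([J,I]),(800,300)))
R=cv2.Rodrigues(np.array(robot.sense()["orientation"]))[0];print(R.round(3))
E
```

```text
t 2.1 h 0.0684 0.0019 0.2141 F [ 0.07 -0.27 -0.56] gap 0.00044943416093493337
side 959 angle deg 12.9 pt [-0.0016  0.1105] x -0.068 0.065 y -0.055 0.052 z 0.094 0.127
scene 968 angle deg 13.0 pt [0.0045 0.109 ] x -0.065 0.067 y -0.052 0.054 z 0.093 0.127
t 2.2 h 0.0674 0.0027 0.2145 F [-0.55  0.61  0.04] gap 0.0002865414605064825
[[-0.949  0.316 -0.001]
 [ 0.316  0.949  0.001]
 [ 0.001  0.    -1.   ]]
```

View pics/w1.png

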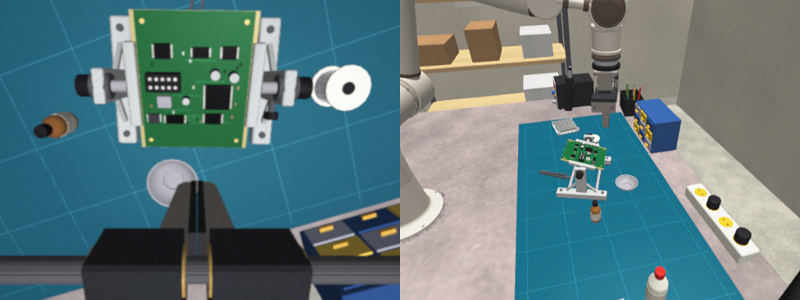

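The wrist view shows the board's bare +x border nearest the fingertips, which are in line with the board's middle. The side view shows the fingers above and beyond the +x edge.

```bash
python3 - <<'E'
from h import *
print(cams.capture("wrist")["tool_from_camera"].round(3)); print(robot.sense()["joints"].round(3))
E
```

```text
[[ 0.002 -0.96  -0.281  0.08 ]
 [ 1.     0.001  0.001  0.001]
 [-0.001 -0.281  0.96  -0.171]
 [ 0.     0.     0.     1.   ]]
[-0.173  0.299  1.432  0.     1.411 -1.421]
```

Request:
play_rows(rows="0 0 0 0.03 0; 0 0 0 0.06 0; 0 0 0 0.085 0; 0 0.001 0 0.1 0; 0 0.002 0 0.11 0; 0 0.002 0 0.118 0; 0 0.003 0 0.124 0; 0 0.003 0 0.128 0")

```text
clock: 3.3
eef_pos: [0.6282, 0.0113, 0.0872]
orientation: [0.506, 3.099, 0.0]
force: [-0.5, 0.6, 2.9]
finger_gap: 0.0007
finger_force: 1.2
```

```bash
python3 - <<'E'
from h import *
state();board();board("scene")
E
```

```text
t 3.3 h 0.0662 0.0015 0.0872 F [-0.49  0.64  2.88] gap 0.0006536932103109066
side 831 angle deg 21.5 pt [-0.0026  0.1107] x -0.063 0.061 y -0.055 0.052 z 0.084 0.136
scene 517 angle deg 22.3 pt [0.0175 0.1025] x -0.061 0.063 y -0.05 0.056 z 0.081 0.135
```

Request:
play_rows(rows="0 0.001 0 0.003 0; 0 0.0025 0 0.0065 0; 0 0.0045 0 0.01 0; 0 0.007 0 0.014 0; 0 0.0095 0 0.0175 0; 0 0.013 0 0.0215 0; 0 0.0165 0 0.025 0; 0 0.019 0 0.0275 0")

```text
clock: 4.4
eef_pos: [0.6095, 0.0174, 0.0589]
orientation: [0.506, 3.1, -0.0]
force: [1.0, 0.9, 2.9]
finger_gap: 0.0004
finger_force: 1.2
```

```bash
python3 - <<'E'
from h import *
state();I=board();board("scene")
save("s2.png",cv2.resize(I[130:290,130:330],(800,600)))
E
```

```text
t 4.4 h 0.0465 0.0013 0.0589 F [0.97 0.93 2.89] gap 0.00044176220306214534
side 528 angle deg 54.5 pt [-0.0005  0.1097] x -0.04 0.039 y -0.056 0.053 z 0.054 0.164
scene 421 angle deg 55.4 pt [0.0056 0.1   ] x -0.04 0.039 y -0.052 0.062 z 0.052 0.192
```

View pics/s2.png

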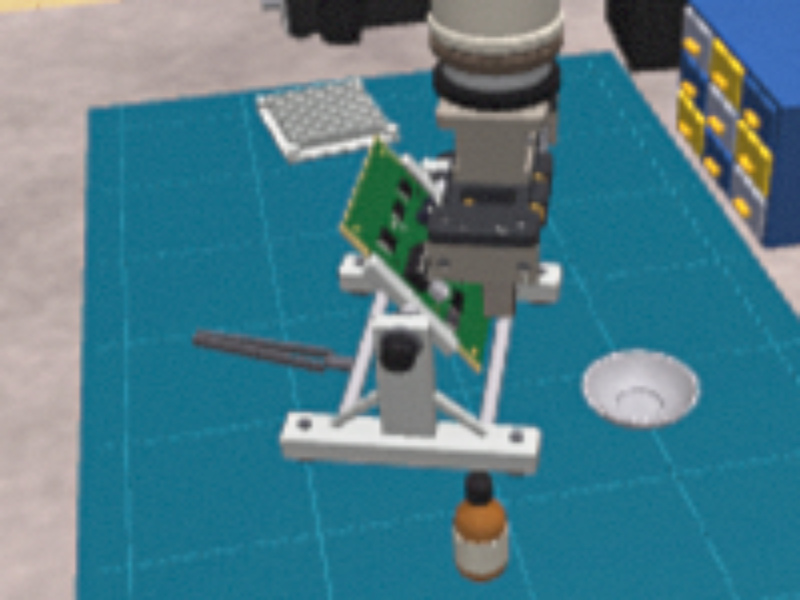

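Request:
play_rows(rows="0 -0.012 0 -0.006 0; 0 -0.025 0 -0.03 0; 0 -0.025 0 -0.075 0; 0 -0.025 0 -0.12 0; 0 -0.02 0 -0.15 0; 0 0.015 0 -0.155 0; 0 0.06 0 -0.155 0; 0 0.09 0 -0.155 0")

```text
clock: 5.5
eef_pos: [0.5234, 0.0463, 0.2144]
orientation: [-0.506, -3.1, 0.0]
force: [0.4, -0.1, 0.6]
finger_gap: 0.0003
finger_force: 0.0
```

Request:
play_rows(rows="0 0.03 0 0 0; 0 0.042 0 0 0; 0 0.042 0 0.02 0; 0 0.042 0 0.05 0; 0 0.042 0 0.07 0; 0 0.042 0 0.08 0; 0 0.04 0 0.08 0; 0 0.037 0 0.08 0")

```text
clock: 6.5
eef_pos: [0.4904, 0.0576, 0.1351]
orientation: [0.506, 3.099, 0.0]
force: [0.9, -0.4, 0.9]
finger_gap: 0.0003
finger_force: 0.0
```

```bash
python3 - <<'E'
from h import *
state();board();board("scene")
E
```

```text
t 6.5 h -0.0792 0.0014 0.1351 F [ 0.85 -0.39  0.88] gap 0.00030482008444832455
side 662 angle deg 55.0 pt [-0.0192  0.1363] x -0.039 0.038 y -0.054 0.054 z 0.054 0.165
scene 1269 angle deg 55.0 pt [-0.0003  0.1085] x -0.041 0.04 y -0.053 0.054 z 0.053 0.165
```

Request:
play_rows(rows="0 -0.014 0 -0.002 0; 0 -0.024 0 -0.005 0; 0 -0.032 0 -0.008 0; 0 -0.039 0 -0.012 0; 0 -0.045 0 -0.015 0; 0 -0.051 0 -0.018 0; 0 -0.057 0 -0.02 0; 0 -0.062 0 -0.021 0")

```text
clock: 7.6
eef_pos: [0.5483, 0.038, 0.1549]
orientation: [-0.506, -3.1, -0.0]
force: [-2.3, 1.8, -1.6]
finger_gap: 0.0001
finger_force: 1.0
```

```bash
python3 - <<'E'
from h import *
state();board();board("scene")
E
```

```text
t 7.6 h -0.0181 0.0013 0.1549 F [-2.31  1.82 -1.61] gap 0.000111631277712463
side 165 angle deg 84.5 pt [-0.0009  0.1178] x -0.006 0.006 y -0.051 0.053 z 0.041 0.171
scene 793 angle deg 85.1 pt [-0.0008  0.1075] x -0.011 0.008 y -0.051 0.051 z 0.041 0.173
```

Request:
play_rows(rows="0 -0.006 0 -0.001 0; 0 -0.0125 0 -0.001 0; 0 -0.018 0 -0.0005 0; 0 -0.0225 0 0.0005 0; 0 -0.027 0 0.0025 0; 0 -0.031 0 0.0045 0; 0 -0.035 0 0.0065 0; 0 -0.0385 0 0.009 0")

```text
clock: 8.7
eef_pos: [0.5849, 0.0257, 0.1461]
orientation: [0.506, 3.1, -0.0]
force: [-3.8, 1.3, 0.3]
finger_gap: 0.0005
finger_force: 1.5
```

```bash
python3 - <<'E'
from h import *
state();board();board("scene")
E
```

```text
t 8.7 h 0.0206 0.0013 0.1461 F [-3.84  1.27  0.3 ] gap 0.0005417369438027752
side 330 angle deg -49.5 pt [0.    0.113] x -0.045 0.042 y -0.053 0.047 z 0.06 0.16Traceback (most recent call last):
  File "<stdin>", line 2, in <module>
  File "h.py", line 23, in board
    q=np.c_[a,z].astype(np.float32); l=cv2.fitLine(q,cv2.DIST_HUBER,0,.01,.01).ravel()
                                       ~~~~~~~~~~~^^^^^^^^^^^^^^^^^^^^^^^^^^^^
cv2.error: OpenCV(4.12.0) /io/opencv/modules/imgproc/src/linefit.cpp:50: error: (-215:Assertion failed) count > 0 in function 'fitLine2D_wods'
```

Request:
play_rows(rows="0 -0.0045 0 0.004 0; 0 -0.0085 0 0.0085 0; 0 -0.0115 0 0.012 0; 0 -0.014 0 0.016 0; 0 -0.0165 0 0.02 0; 0 -0.0185 0 0.0245 0; 0 -0.0195 0 0.028 0; 0 -0.0205 0 0.0315 0")

```text
clock: 9.8
eef_pos: [0.6043, 0.0193, 0.1146]
orientation: [0.506, 3.1, 0.0]
force: [-2.3, 1.2, 2.9]
finger_gap: 0.0003
finger_force: 1.4
```

```bash
python3 - <<'E'
from h import *
state();board()
E
```

```text
t 9.8 h 0.041 0.0014 0.1146 F [-2.34  1.16  2.89] gap 0.00030832501208241973
side 889 angle deg -5.4 pt [-0.0039  0.1101] x -0.068 0.066 y -0.056 0.051 z 0.102 0.118
```

Request:
play_rows(rows="0 0 0 0.001 0; 0 -0.0005 0 0.002 0; 0 -0.0005 0 0.003 0; 0 -0.0005 0 0.004 0; 0 -0.0005 0 0.0045 0; 0 -0.0005 0 0.0048 0; 0 -0.0005 0 0.0048 0; 0 -0.0005 0 0.0048 0")

```text
clock: 10.85
eef_pos: [0.6047, 0.0191, 0.1099]
orientation: [0.506, 3.1, 0.0]
force: [0.1, 1.5, 2.4]
finger_gap: 0.0003
finger_force: 1.4
```

```bash
python3 - <<'E'
from h import *
state();board()
E
```

```text
t 10.85 h 0.0414 0.0014 0.1099 F [0.14 1.49 2.37] gap 0.00030970244113201766
side 906 angle deg -0.0 pt [-0.0051  0.1102] x -0.07 0.067 y -0.057 0.052 z 0.107 0.113
```

Level. Lifting straight away.

Request:
play_rows(rows="0 0 0 -0.005 0; 0 0 0 -0.02 0; 0 0 0 -0.05 0; 0 0 0 -0.08 0; 0 0 0 -0.11 0; 0 0 0 -0.12 0; 0 0 0 -0.12 0; 0 0 0 -0.12 0")

```text
clock: 11.9
eef_pos: [0.6037, 0.0192, 0.2282]
orientation: [-0.506, -3.098, -0.0]
force: [-0.5, 0.7, -0.3]
finger_gap: 0.0004
finger_force: 0.0
```

```bash
python3 - <<'E'
from h import *
state();I=board();board("scene");save("end.png",I)
E
```

```text
t 11.9 h 0.0404 0.0012 0.2282 F [-0.46  0.69 -0.33] gap 0.00042449325005395846
side 1026 angle deg -0.0 pt [-0.0003  0.1102] x -0.069 0.067 y -0.055 0.052 z 0.107 0.113
scene 810 angle deg -0.1 pt [0.0063 0.1105] x -0.065 0.067 y -0.05 0.051 z 0.107 0.114
```

View pics/end.png

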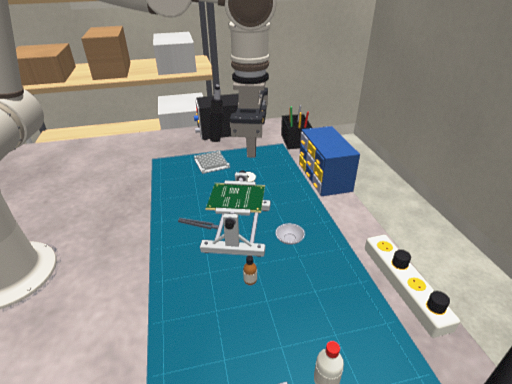

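The board at (236,197) lies level with its solder side up. The holder and the bystanders in view are where they were, and the fingers are clear.

```bash
python3 -c "
from workcell import workorder
print(workorder.sign_off())"
```

```text
the job is handed in; nothing more can be done
None
```

The board is turned over, solder side up and level to about 0.1° by both cameras; the arm is clear, nothing in view has visibly moved, and the job was handed in at about 12 s with no verdict returned.

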